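# Crack the vacuum gate valve open by one true turn

## Robot

A 6-joint arm with a two-finger parallel gripper is mounted at the origin on the work surface. World frame = base frame: x ahead of the robot, y to its left, z up, the work surface at z = 0. Lengths are in m, angles in rad, forces in N, time in s.
With the tool pointing down it reaches from about 0.225 to 0.875 m from the base axis. Payload 3.4 kg.
Tool frame: the origin (TCP) lies at the very end of the fingers, on their centre line; the grasp point (between the pads) lies 19 mm behind it; z points along the fingers, y is the direction in which the jaws open and shut (so a half turn about z gives the same grasp; the last joint's range is limited). The gripper opens to 85 mm and grips with 20 to 120 N. Pads are 22 mm wide; open, the fingers measure 114 mm over their backs; the gripper's body (76 mm by 85 mm) begins 54 mm behind the grasp point. The pads swing forward as they close: fully open they stand 13 mm farther back than shut.
Start: joints at [-1.235, 0.276, 1.505, -0, 1.361, -0.121], TCP at [0.254, -0.516, 0.231] pointing down, gripper open.
Joint ranges: [-2.89, 2.89], [-0.75, 2.08], [0.22, 2.7], [-1.18, 4.32], [0.11, 2.71], [-2.7, 2.7]. Speed limits (rad/s): [2.57, 2.57, 3.14, 3.14, 3.14, 3.14].

## Interface

Orientations are given as a unit quaternion [w, x, y, z].
In Python, from rig import telemetry, cams, sign_off, spotter gives the robot as it stands.
- The arm moves only by the tool servo_tool, never from a script. Its argument "steps" is a list of rows, each a list of 6 numbers: the shift along the tool's x, y, z in mm, then the turn, a rotation vector about the tool's x, y, z in degrees. In form: [[x, y, z, ax, ay, az], ...]. A call has 1 to 8 rows; each row is the pose to reach, as a shift and turn from the pose commanded when the call began, along the tool's axes at that moment; what a row does not reach only later rows make up. A row lasts 1/10 s, in which the tool goes at most 50 mm and 8.59 degrees, less where a joint would pass 70% of its speed; a pose out of reach is approached as far as the arm can. A call with a gripper value outside its range is refused whole. "hand" is the closure in counts, from 0 (fully open) to 255 (shut), set as the call begins (left out, the last holds). The fingers move at their own pace and stop on an object; "grip_force" is the grip in N (left out, the last holds). Time passes only in rows, so rows that repeat a pose let the fingers close. It gives the time, the measured TCP pose, the force and the opening at its end, in the units of the state.
- telemetry.get_state(): the state, without advancing time (a new reading comes with each control period).
- cams.get_image(name): name is "scene" or "side" or "wrist"; returns (picture, depth): 384x512x3 uint8, red, green, blue; 384x512 float32, m along the optical axis (not along the pixel's ray), 0 where there is no reading.
- cams.camera_model(name): a dict with "camera_matrix" (3x3 intrinsics, pixels), "origin" and "rotation" of the camera in the world; the wrist camera has in their place "tool_from_camera" (4x4, takes a point from camera to tool coordinates, whose origin is the TCP and whose axes are the flange's). Camera axes: x right, y up, looking along -z (the intrinsics and any distortion apply to the point x, -y, -z); pixel columns grow to the right and rows downward; lengths in m; the calibration is good to about 2 mm. A picture is of the moment at which its call begins: read the wrist's pose just before it. camera_model takes no time and is no camera call.
- sign_off(): hands the job in, once; it reports no verdict.
Trained networks look in the newest picture that a camera, given by its name, has taken for a name from the list of things; names that differ only in an ending like _2 or _b are one class to them, and where a whole thing is asked for, a point or a joint stands for the part that bears it (a point fixed in the world has none). Each returns a list of dicts, best first, with "conf" (0 to 1); they miss things now and then, are a little off and sometimes report something else, mostly with a low value. They report only what shows in the picture. A call takes as long as a camera call.
- spotter.outline_of(query, camera): "region" (384x512 bool, what is visible of it) and "rect" ([left, top, width, height] in pixels, round what is visible of it).
The state is a dict: "clock": time; "qpos": joint angles; "qd": joint speeds; "effort": joint torques, N m; "position": TCP position; "ee_rot": TCP orientation; "contact_force": force on the tool from outside, world axes, zero at the start; "moment": the same for the moment, N m; "width": finger opening in m.
Only numpy, scipy, OpenCV 4.12 (cv2) and the standard library are available. Lean on these libraries where they do the work, as an engineer would, in place of code of your own. Each camera call takes 0.05 s, during which the arm holds its last target.

## Task

The gate valve beside the vacuum cell is closed. Open it by exactly one full turn (to within about 20 degrees) for a slow pump-down, turning its handwheel anticlockwise seen from above. The wheel has a lot of free play, so count the turn only from where it bites and begins to lift the stem; never open the valve much further than that, even briefly, leave the other things alone, and let go of the wheel at the end.

Things in the scene. Friction and masses are not known exactly. Their poses are not given: they have to be found in the camera images.
- wheel_center (a point): Centre of the aluminium handwheel on top of the gate valve, on its vertical axis, at mid-thickness of rim and spokes, 225 mm above the table; turns with the wheel, z up. Rim: 14 mm round bar on a circle of radius 80 mm (174 mm over all). Three 10 mm round spokes, along the point's +x and at 120 and 240 degrees from it. Hub 32 mm wide, 26 mm high. Openings between spokes are free from hub to rim.
- wheel_boss (a point): Top of a small round boss (18 mm wide, 4 mm proud) on the rim at the end of the wheel's +x spoke, 80 mm from the axis. The wheel turns the spindle through a dog with free play: anticlockwise from above it turns loosely (0.03 N m) by an unknown 0.5 to 4 rad, then bites: from there it needs 0.35 N m (8 N at 45 mm from the axis) and the stem rises. It stays where left.
- stem_top (a point): Top of the 12 mm thick steel stem that sticks up through the wheel's hub, on the wheel's axis; 25 mm above the wheel's mid-plane when closed. It rises without turning. Turning the wheel back clockwise by up to 4 rad from the bite does not move it.
- stem (a joint): Rise of the stem in m: 0 = closed (as at the start), grows as the valve opens, 0.004 for each true turn of the spindle (anticlockwise seen from above). A single reading is too noisy to judge a turn by.
- valve_base (a point): On the table under the wheel's axis, at the fixed valve (120 x 44 mm body, 92 mm flanges, pipe along the point's y, 66 mm high). A 110 mm aluminium cube (vacuum cell, up to 132 mm high) stands 130 mm away on +y; a pump pipe goes into the table 130 mm away on -y. Under the wheel a 56 mm wide round yoke plate on the axis ends 35 mm below the wheel's mid-plane; all else there is 90 mm or more below it.
- mirror_mid (a point): Bystander: mirror mount (50 mm square black frame) on a post with a 54 mm round foot, 110 mm high, standing loose; the point is half-way up.
- blank_mid (a point): Bystander: loose steel blank flange, disc 70 mm wide and 12 mm high; the point is its centre.
- driver_grip (a point): Bystander: screwdriver lying on the table; the point is on its black handle.

How it is judged:
By the outcome, as a careful person would: the job done as asked, in the order asked, and still so for the second after the job is handed in, with the robot touching nothing.
It also fails if it takes over 64 s, if anything falls off the work surface, if the arm or the gripper's body presses on something with over 40 N, if the wrist force passes 120 N, or if a joint passes its speed limit or range.

## Working session

There is one attempt and no reset: what is moved stays moved. The work goes in short steps, Python scripts to look and compute and a tool call to move; the robot and the scene stay as the last step left them, time stands still between calls to the robot, and variables do not carry over. Pictures are saved under pics/ and viewed, and the job is handed in when it is done.

Besides the shell and the picture viewer there is one more tool, called after "Request:" in YAML: its name, and indented under it one key for each argument. servo_tool: Moves the arm, as the interface text tells. Its arguments: {"type":"object","properties":{"steps":{"type":"array","items":{"type":"array","items":{"type":"number"}}},"hand":{"type":"number"},"grip_force":{"type":"number"}},"required":["steps"]}

```bash
mkdir -p pics; ls; cat > h.py <<'E'
import numpy as np, cv2
from rig import telemetry, cams, sign_off, spotter
def R(q):
    w,x,y,z=q
    return np.array([[1-2*(y*y+z*z),2*(x*y-z*w),2*(x*z+y*w)],[2*(x*y+z*w),1-2*(x*x+z*z),2*(y*z-x*w)],[2*(x*z-y*w),2*(y*z+x*w),1-2*(x*x+y*y)]])
def pose(cam,st=None):
    m=cams.camera_model(cam); K=np.array(m["camera_matrix"])
    if cam=="wrist":
        T=np.eye(4);T[:3,:3]=R(st["ee_rot"]);T[:3,3]=st["position"]
        M=T@np.array(m["tool_from_camera"]); return K,M[:3,3],M[:3,:3],m
    return K,np.array(m["origin"]),np.array(m["rotation"]).reshape(3,3),m
def world(cam,uv,d,st=None):
    K,o,Rm,m=pose(cam,st); uv=np.atleast_2d(uv).astype(float); d=np.atleast_1d(d)
    x=(uv[:,0]-K[0,2])/K[0,0]*d; y=(uv[:,1]-K[1,2])/K[1,1]*d
    return np.c_[x,-y,-d]@Rm.T+o
def save(img,n): cv2.imwrite("pics/"+n,cv2.cvtColor(img,cv2.COLOR_RGB2BGR))
E
python3 - <<'E'
from h import *
s=telemetry.get_state(); print(s)
for c in ["scene","side","wrist"]:
    im,d=cams.get_image(c); save(im,c+"0.png"); np.savez(c+"0.npz",im=im,d=d)
    m=cams.camera_model(c); print(c,m)
E
```

```text
pics
{'clock': 0.0, 'qpos': array([-1.23500667e+00,  2.76593159e-01,  1.50616129e+00,  1.32748449e-05,
        1.36065529e+00, -1.20986493e-01]), 'qd': array([ 0.00068722,  0.00020407,  0.00034821, -0.00039201,  0.00076894,
       -0.00278609]), 'effort': array([-4.48388055e-04, -4.16773224e+01, -2.45808095e+01, -3.37391984e-04,
        1.11706104e-02,  8.50189508e-06]), 'position': array([ 0.25343948, -0.5155466 ,  0.23042952]), 'ee_rot': array([-9.04000951e-04,  9.74032525e-01,  2.26406305e-01, -9.09384219e-05]), 'contact_force': array([-0.28458171, -0.10498359, -0.1470851 ]), 'moment': array([0.01882253, 0.03200621, 0.03622255]), 'width': 0.08539794170418444}
scene {'camera_matrix': array([[359.19201057,   0.        , 253.21436057],
       [  0.        , 359.19201057, 192.9869086 ],
       [  0.        ,   0.        ,   1.        ]]), 'origin': array([1.03939348, 0.56130721, 0.73456384]), 'rotation': array([0.299439  , 0.14605791, 0.41375024, 0.84723911])}
side {'camera_matrix': array([[358.33405732,   0.        , 255.78608825],
       [  0.        , 358.33405732, 192.01315573],
       [  0.        ,   0.        ,   1.        ]]), 'origin': array([0.1662085 , 0.48736037, 0.61174681]), 'rotation': array([-0.32043204, -0.16334435,  0.42929776,  0.82845963])}
wrist {'camera_matrix': array([[338.23027168,   0.        , 253.17520158],
       [  0.        , 338.23027168, 190.64055136],
       [  0.        ,   0.        ,   1.        ]]), 'tool_from_camera': array([[ 4.59516121e-04,  9.65597657e-01,  2.60040292e-01,
         6.46393508e-02],
       [ 9.99999332e-01, -7.19591449e-04,  9.04936697e-04,
         2.26697659e-04],
       [ 1.06092752e-03,  2.60039703e-01, -9.65597342e-01,
        -1.42763051e-01],
       [ 0.00000000e+00,  0.00000000e+00,  0.00000000e+00,
         1.00000000e+00]])}
```

```bash
sed -i 's/np.array(m\["rotation"\]).reshape(3,3)/R(m["rotation"])/' h.py
python3 -c "
import cv2,numpy as np
a=cv2.imread('pics/scene0.png');b=cv2.imread('pics/side0.png');cv2.imwrite('pics/both0.png',np.vstack([a,b])[:, :])"
```

```text
(no output)
```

View pics/scene0.png

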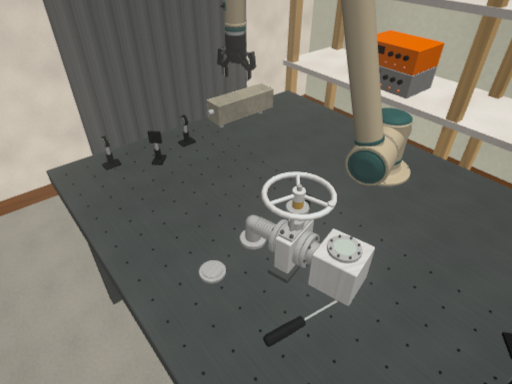

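View pics/side0.png

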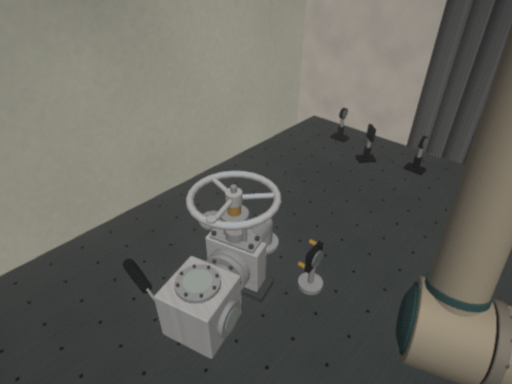

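View pics/wrist0.png

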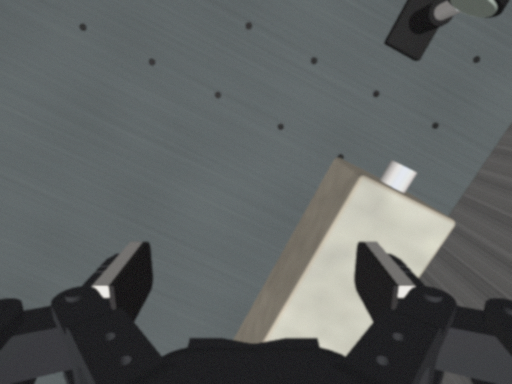

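The scene view shows the wheel around (298,196) with the hub/stem at its centre, cell at (342,265), screwdriver (300,325), blank (212,271). The side view shows the wheel around (234,200) and the mirror mount at (313,265). The wrist view has only a beam, no wheel.

```bash
cat >> h.py <<'E'
def topdown(cams_data, zlo,zhi, c, half=0.12, px=600):
    img=np.zeros((px,px,3),np.uint8)
    return img
E
python3 - <<'E'
from h import *
P={}
for c in ["scene","side"]:
    z=np.load(c+"0.npz"); d=z['d']
    for q in ["wheel_center","wheel_boss","stem_top","mirror_mid","blank_mid","driver_grip"]:
        r=spotter.outline_of(q,c)
        for e in r[:2]:
            m=e["region"]&(d>0); v,u=np.nonzero(m)
            if len(u)<3: continue
            p=world(c,np.c_[u,v],d[v,u]); print(c,q,round(e["conf"],2),e["rect"],np.median(p,0).round(3),p.min(0).round(3),p.max(0).round(3))
    # all pts in wheel height band
    v,u=np.nonzero(d>0); p=world(c,np.c_[u,v],d[v,u]); 
    k=(p[:,2]>.21)&(p[:,2]<.24)&(p[:,0]>.3)&(p[:,0]<.9)&(abs(p[:,1])<.4); q=p[k]
    A=np.c_[2*q[:,:2],np.ones(len(q))]
    for _ in range(15):
        x=np.linalg.lstsq(A,(q[:,:2]**2).sum(1),rcond=None)[0]; r=np.sqrt(x[2]+x[0]**2+x[1]**2)
        e=np.hypot(*(q[:,:2]-x[:2]).T)-r; kk=abs(e)<max(.012,0.8*abs(e).mean()+0.005)
        if kk.all():break
        q=q[kk];A=A[kk]
    print(c,"circle",x[:2],r,len(q),q[:,2].mean(),q[:,2].max())
print(telemetry.get_state()['clock'])
E
```

```text
scene wheel_boss 0.78 [261.2, 172.6, 78.1, 46.3] [0.556 0.129 0.231] [ 0.237 -0.097  0.002] [0.637 0.208 0.241]
scene stem_top 0.4 [199.8, 262.3, 24.3, 18.8] [0.743 0.027 0.012] [ 0.709 -0.012  0.003] [0.774 0.057 0.017]
scene blank_mid 0.74 [203.2, 258.9, 20.1, 24.5] [0.741 0.027 0.012] [ 0.701 -0.018 -0.   ] [0.774 0.058 0.017]
scene driver_grip 0.79 [263.8, 303.1, 77.3, 42.7] [0.707 0.271 0.022] [ 0.558  0.24  -0.002] [0.763 0.288 0.03 ]
scene circle [0.55349591 0.12398842] 0.07934749320074383 1122 0.23060605393025765 0.23852813556871022
side wheel_center 0.61 [185.5, 172.0, 96.4, 59.5] [0.538 0.128 0.228] [ 0.464 -0.235 -0.005] [0.917 0.208 0.238]
side mirror_mid 0.55 [294.6, 239.5, 25.6, 53.0] [0.42  0.032 0.035] [ 0.398 -0.084 -0.004] [0.49  0.052 0.111]
side blank_mid 0.5 [153.9, 168.5, 129.0, 191.7] [0.512 0.197 0.119] [ 0.446 -0.23  -0.005] [0.874 0.314 0.25 ]
side driver_grip 0.66 [122.1, 260.4, 30.1, 39.0] [0.7   0.271 0.021] [ 0.634  0.247 -0.003] [0.789 0.284 0.027]
side circle [0.54791743 0.12459104] 0.07916437663127421 1765 0.2280458269018963 0.23675547847293582
0.75
```

```bash
cat >> h.py <<'E'
def rect(cam,im,c,z=0.229,half=0.11,px=300,st=None):
    K,o,Rm,m=pose(cam,st)
    # image: up = +x world, left = +y world
    i,j=np.mgrid[:px,:px]; X=c[0]+half-(i+.5)*2*half/px; Y=c[1]+half-(j+.5)*2*half/px
    p=np.stack([X,Y,np.full_like(X,z)],-1)-o; q=p@Rm
    u=K[0,0]*q[...,0]/-q[...,2]+K[0,2]; v=K[1,1]*-q[...,1]/-q[...,2]+K[1,2]
    return cv2.remap(im,u.astype(np.float32),v.astype(np.float32),cv2.INTER_CUBIC)
E
python3 - <<'E'
from h import *
o=[]
for c,cc in [("scene",(.5535,.124)),("side",(.548,.1245))]:
    o.append(rect(c,np.load(c+"0.npz")['im'],cc,z=.232))
save(cv2.resize(np.hstack(o),(800,400)),"rect0.png")
E
```

```text
(no output)
```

View pics/rect0.png

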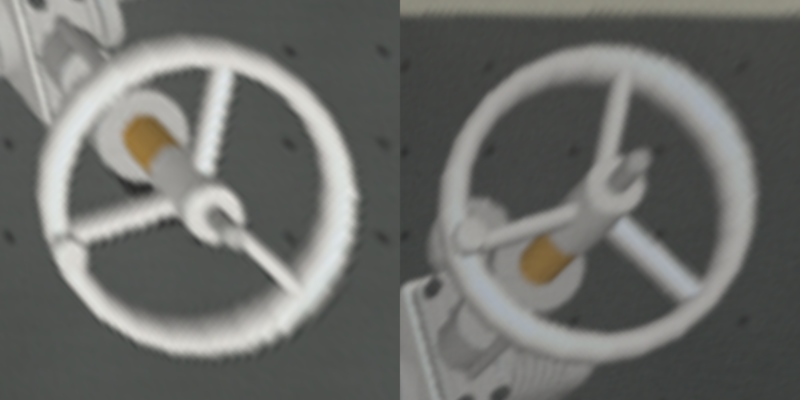

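Boss in both rectified views lies at about 108° (left panel (70,248), right panel (470,238)), so the spokes are at 108°, 228° and 348°. I'll move above the wheel with the fingers shut and refine with the wrist camera.

```bash
cat >> h.py <<'E'
def rel(target,s=None):
    s=s or telemetry.get_state(); return (R(s["ee_rot"]).T@(np.array(target)-s["position"])*1000).round(1)
E
python3 - <<'E'
from h import *
s=telemetry.get_state(); Rt=R(s["ee_rot"]); print(Rt.round(3))
t=np.array([.5505,.124,.37])-Rt[:,0]*[1,1,0]*.03
print(t,rel(t))
E
```

```text
[[ 0.897  0.441  0.   ]
 [ 0.441 -0.897 -0.   ]
 [-0.     0.    -1.   ]]
[0.52357566 0.11076823 0.37      ] [ 518.8 -443.5 -138.7]
```

Request:
servo_tool:
  steps:
    - [30, -10, -30, 0, 0, 0]
    - [60, -35, -60, 0, 0, 0]
    - [90, -65, -90, 0, 0, 0]
    - [120, -95, -115, 0, 0, 0]
    - [150, -125, -140, 0, 0, 0]
    - [180, -155, -140, 0, 0, 0]
    - [210, -180, -140, 0, 0, 0]
    - [240, -205, -140, 0, 0, 0]
  hand: 255
  grip_force: 60

```text
clock: 1.55
position: [0.3789, -0.2246, 0.3719]
ee_rot: [0.001, 0.974, 0.226, 0.001]
contact_force: [0.2, -1.4, 0.5]
width: 0.0001
```

Request:
servo_tool:
  steps:
    - [35, -30, 0, 0, 0, 0]
    - [70, -60, 0, 0, 0, 0]
    - [105, -90, 0, 0, 0, 0]
    - [140, -120, 0, 0, 0, 0]
    - [175, -150, 0, 0, 0, 0]
    - [210, -180, 0, 0, 0, 0]
    - [245, -210, 0, 0, 0, 0]
    - [279, -238, 0, 0, 0, 0]

```text
clock: 2.35
position: [0.5243, 0.1125, 0.3714]
ee_rot: [0.0, 0.974, 0.227, 0.0]
contact_force: [0.1, -1.1, 0.8]
width: 0.0001
```

```bash
python3 - <<'E'
from h import *
s=telemetry.get_state(); print(s["clock"],s["position"],s["ee_rot"],s["width"],s["qpos"],s["qd"])
t=np.array([.5505,.124,.37])-R(s["ee_rot"])[:,0]*[1,1,0]*.03
print(rel(t))
E
```

```text
2.35 [0.52434808 0.11254986 0.37144865] [1.36391115e-04 9.73951281e-01 2.26757180e-01 2.55155841e-04] 0.00013527567053432744 [ 8.18014872e-02  1.70305453e-01  1.30845221e+00 -1.95943641e-04
  1.66229024e+00  1.19508617e+00] [ 0.7456188   0.40800468 -0.49704777 -0.01402085  0.08299618  0.74459027]
[-1.5  1.3  1.4]
```

Request:
servo_tool:
  steps:
    - [0, 0, 0, 0, 0, 0]
    - [0, 0, 0, 0, 0, 0]
    - [0, 0, 0, 0, 0, 0]
    - [0, 0, 0, 0, 0, 0]

```text
clock: 2.75
position: [0.5236, 0.1092, 0.3716]
ee_rot: [0.0, 0.974, 0.226, 0.0]
contact_force: [-0.9, 0.2, -0.7]
width: 0.0004
```

```bash
python3 - <<'E'
from h import *
s=telemetry.get_state(); print(s["clock"],s["position"],s["qd"].round(3),s["contact_force"])
im,d=cams.get_image("wrist"); save(im,"w1.png"); np.savez("w1.npz",im=im,d=d)
v,u=np.nonzero(d>0); p=world("wrist",np.c_[u,v],d[v,u],s)
k=(p[:,2]>.21)&(p[:,2]<.24)&(np.hypot(p[:,0]-.55,p[:,1]-.124)<.1); q=p[k]
q=q[np.hypot(*(q[:,:2]-[.55,.124]).T)>.06]
for _ in range(10):
    A=np.c_[2*q[:,:2],np.ones(len(q))];x=np.linalg.lstsq(A,(q[:,:2]**2).sum(1),rcond=None)[0]; r=np.sqrt(x[2]+x[0]**2+x[1]**2)
    e=np.hypot(*(q[:,:2]-x[:2]).T)-r; q=q[abs(e)<.01]
print(x[:2],r,len(q),np.percentile(q[:,2],[5,50,95]))
save(cv2.resize(rect("wrist",im,x[:2],z=.23,st=s),(600,600)),"w1r.png")
E
```

```text
2.75 [0.52362148 0.1092047  0.37159981] [-0.004 -0.002 -0.002  0.005 -0.003  0.001] [-0.85959067  0.15393075 -0.67127212]
[0.5515925  0.12012577] 0.07822847895548905 10063 [0.22669397 0.23104055 0.23327593]
```

View pics/w1.png

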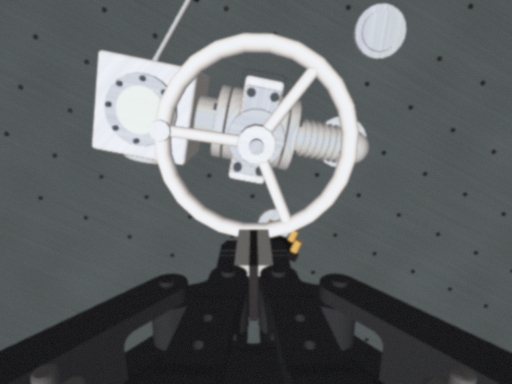

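View pics/w1r.png

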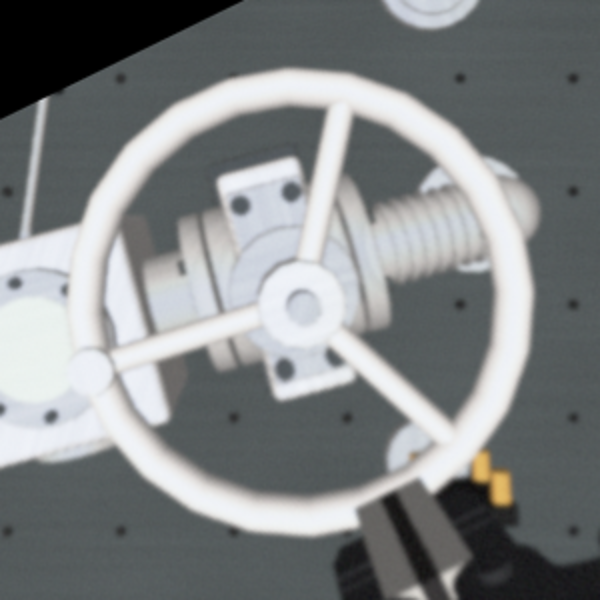

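The wheel is clear in the wrist view: hub (257,146), boss (159,131). Centre is about (0.5515, 0.1215), averaging all cameras, and boss at 108.4°. The closed fingers will go into the opening at 48° on a 45 mm radius, then push the boss spoke with the tool orientation fixed. One turn then ends at the same finger position where it bites.

```bash
cat > arc.py <<'E'
import numpy as np
C=np.array([.5515,.1215]); r=45.
def pt(a):  # tool-frame mm
    t=np.radians(a-26.2); return np.round(2*r*np.array([np.cos(t),-np.sin(t)]))/2
def rows(a,n,st): return [[float(x) for x in pt(a+st*(k+1))-pt(a)]+[0,0,0,0] for k in range(n)]
E
python3 - <<'E'
from h import *; from arc import *
a=np.radians(48); p=C+.045*np.array([np.cos(a),np.sin(a)]); print(p, rel([*p,.3]),rel([*p,.208]))
E
```

```text
[0.58161088 0.15494152] [ 72.1 -15.7  71.7] [ 72.1 -15.7 163.7]
```

Request:
servo_tool:
  steps:
    - [36, -8, 20, 0, 0, 0]
    - [72, -15.5, 50, 0, 0, 0]
    - [72, -15.5, 80, 0, 0, 0]
    - [72, -15.5, 100, 0, 0, 0]
    - [72, -15.5, 115, 0, 0, 0]
    - [72, -15.5, 125, 0, 0, 0]
    - [72, -15.5, 125, 0, 0, 0]

```text
clock: 3.5
position: [0.581, 0.1551, 0.2451]
ee_rot: [-0.0, 0.974, 0.226, -0.001]
contact_force: [0.1, -0.3, -0.4]
width: -0.0005
```

```bash
python3 - <<'E'
from h import *; from arc import *
s=telemetry.get_state(); a=np.radians(48); p=C+.045*np.array([np.cos(a),np.sin(a)]); print(s["position"],p, rel([*p,.208]))
im,d=cams.get_image("scene"); save(cv2.resize(im[130:290,200:400],(800,640))[:600],"s2.png")
E
```

```text
[0.58104766 0.15510654 0.24513049] [0.58161088 0.15494152] [ 0.5  0.4 37.1]
```

View pics/s2.png

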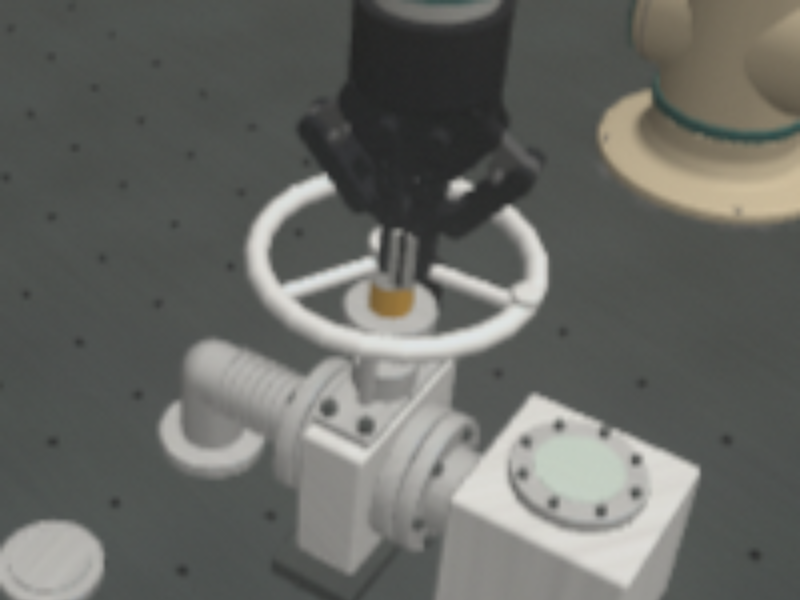

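The fingertips hang in the 48° opening, around (398,285) in this crop, and the knuckles stay well above the rim. Descending to z of about 0.211.

Request:
servo_tool:
  steps:
    - [0.5, 0.5, 10, 0, 0, 0]
    - [0.5, 0.5, 20, 0, 0, 0]
    - [0.5, 0.5, 30, 0, 0, 0]
    - [0.5, 0.5, 34, 0, 0, 0]
    - [0.5, 0.5, 34, 0, 0, 0]

```text
clock: 4.05
position: [0.5819, 0.1558, 0.2112]
ee_rot: [-0.0, 0.974, 0.226, -0.001]
contact_force: [-0.6, 0.9, 0.3]
width: -0.0
```

```bash
python3 - <<'E'
from arc import *
a=48
print(a,[r[:2] for r in rows(48,6,4)])
for a in range(72,480,12): print(a,[r[:2] for r in rows(a,3,4)])
E
```

```text
48 [[-1.5, -3.0], [-3.0, -6.0], [-4.5, -8.5], [-6.5, -11.0], [-8.5, -13.5], [-10.5, -16.0]]
72 [[-2.5, -2.0], [-5.0, -4.0], [-7.5, -5.5]]
84 [[-2.5, -1.5], [-5.5, -3.0], [-8.5, -4.0]]
96 [[-3.0, -1.0], [-6.0, -2.0], [-9.0, -2.5]]
108 [[-3.0, -0.5], [-6.5, -0.5], [-9.5, -0.5]]
120 [[-3.0, 0.5], [-6.0, 1.0], [-9.5, 1.5]]
132 [[-2.5, 1.0], [-5.5, 2.5], [-8.5, 3.5]]
144 [[-2.5, 2.0], [-5.5, 3.5], [-8.0, 5.5]]
156 [[-2.0, 2.0], [-4.5, 4.5], [-6.5, 6.5]]
168 [[-1.5, 2.5], [-3.5, 5.5], [-5.0, 8.0]]
180 [[-1.0, 3.0], [-2.0, 6.0], [-3.0, 9.0]]
192 [[-1.0, 3.0], [-1.0, 6.0], [-1.5, 9.5]]
204 [[0.0, 3.0], [0.0, 6.0], [0.5, 9.0]]
216 [[1.0, 3.0], [1.5, 6.5], [2.5, 9.0]]
228 [[1.5, 3.0], [3.0, 6.0], [4.5, 8.5]]
240 [[2.0, 2.5], [4.0, 5.0], [6.0, 7.5]]
252 [[2.5, 2.0], [5.0, 4.0], [7.5, 5.5]]
264 [[2.5, 1.5], [5.5, 3.0], [8.5, 4.0]]
276 [[3.0, 1.0], [6.0, 2.0], [9.0, 2.5]]
288 [[3.0, 0.5], [6.5, 0.5], [9.5, 0.5]]
300 [[3.0, -0.5], [6.0, -1.0], [9.5, -1.5]]
312 [[2.5, -1.0], [5.5, -2.5], [8.5, -3.5]]
324 [[2.5, -2.0], [5.5, -3.5], [8.0, -5.5]]
336 [[2.0, -2.0], [4.5, -4.5], [6.5, -6.5]]
348 [[1.5, -2.5], [3.5, -5.5], [5.0, -8.0]]
360 [[1.0, -3.0], [2.0, -6.0], [3.0, -9.0]]
372 [[1.0, -3.0], [1.0, -6.0], [1.5, -9.5]]
384 [[0.0, -3.0], [0.0, -6.0], [-0.5, -9.0]]
396 [[-1.0, -3.0], [-1.5, -6.5], [-2.5, -9.0]]
408 [[-1.5, -3.0], [-3.0, -6.0], [-4.5, -8.5]]
420 [[-2.0, -2.5], [-4.0, -5.0], [-6.0, -7.5]]
432 [[-2.5, -2.0], [-5.0, -4.0], [-7.5, -5.5]]
444 [[-2.5, -1.5], [-5.5, -3.0], [-8.5, -4.0]]
456 [[-3.0, -1.0], [-6.0, -2.0], [-9.0, -2.5]]
468 [[-3.0, -0.5], [-6.5, -0.5], [-9.5, -0.5]]
```

Request:
servo_tool:
  steps:
    - [-1.5, -3, 0, 0, 0, 0]
    - [-3, -6, 0, 0, 0, 0]
    - [-4.5, -8.5, 0, 0, 0, 0]
    - [-6.5, -11, 0, 0, 0, 0]
    - [-8.5, -13.5, 0, 0, 0, 0]
    - [-10.5, -16, 0, 0, 0, 0]

```text
clock: 4.65
position: [0.5657, 0.1658, 0.2124]
ee_rot: [0.0, 0.974, 0.226, 0.0]
contact_force: [-0.7, -0.0, 0.9]
width: 0.0001
```

Request:
servo_tool:
  steps:
    - [-2.5, -2, 0, 0, 0, 0]
    - [-5, -4, 0, 0, 0, 0]
    - [-7.5, -5.5, 0, 0, 0, 0]

```text
clock: 4.95
position: [0.5565, 0.1673, 0.2123]
ee_rot: [0.0, 0.974, 0.226, -0.0]
contact_force: [-0.3, 0.4, -0.7]
width: -0.0004
```

Request:
servo_tool:
  steps:
    - [-2.5, -1.5, 0, 0, 0, 0]
    - [-5.5, -3, 0, 0, 0, 0]
    - [-8.5, -4, 0, 0, 0, 0]

```text
clock: 5.25
position: [0.5474, 0.167, 0.2124]
ee_rot: [0.0, 0.974, 0.226, 0.0]
contact_force: [0.4, -0.1, 0.6]
width: -0.0002
```

Request:
servo_tool:
  steps:
    - [-3, -1, 0, 0, 0, 0]
    - [-6, -2, 0, 0, 0, 0]
    - [-9, -2.5, 0, 0, 0, 0]

```text
clock: 5.55
position: [0.5381, 0.1654, 0.2124]
ee_rot: [-0.0, 0.974, 0.226, 0.0]
contact_force: [0.6, -0.4, 0.2]
width: -0.0002
```

```bash
python3 - <<'E'
from h import *
im,d=cams.get_image("scene"); im2,_=cams.get_image("side")
save(np.hstack([cv2.resize(im[150:250,240:360],(400,333)),cv2.resize(im2[150:250,175:295],(400,333))]),"s3.png"); print(telemetry.get_state()["contact_force"])
E
```

```text
[ 0.57900806 -0.43655053 -0.03615499]
```

View pics/s3.png

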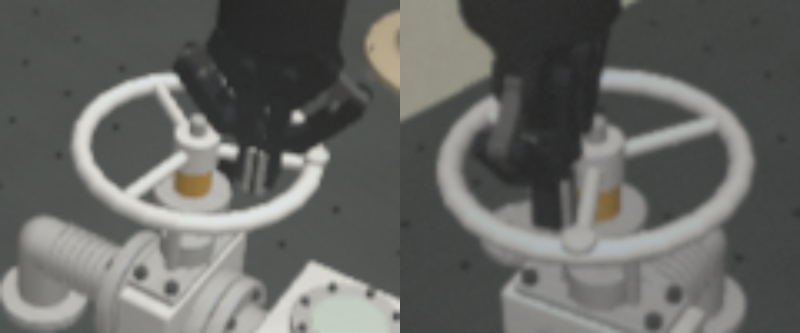

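The finger sits against the boss spoke, and the boss has moved round from its start position, as expected. Overshooting the bite by a few tens of degrees within the turn is harmless, so I'm batching the 12° calls and watching for the force jump.

Request:
servo_tool:
  steps:
    - [-3, -0.5, 0, 0, 0, 0]
    - [-6.5, -0.5, 0, 0, 0, 0]
    - [-9.5, -0.5, 0, 0, 0, 0]

```text
clock: 5.95
position: [0.5291, 0.1615, 0.2122]
ee_rot: [0.0, 0.974, 0.226, -0.0]
contact_force: [0.6, -0.1, 0.1]
width: -0.0001
```

Request:
servo_tool:
  steps:
    - [-3, 0.5, 0, 0, 0, 0]
    - [-6, 1, 0, 0, 0, 0]
    - [-9.5, 1.5, 0, 0, 0, 0]

```text
clock: 6.25
position: [0.5216, 0.156, 0.2124]
ee_rot: [-0.0, 0.974, 0.226, 0.0]
contact_force: [1.1, 0.3, -0.3]
width: -0.0001
```

Request:
servo_tool:
  steps:
    - [-2.5, 1, 0, 0, 0, 0]
    - [-5.5, 2.5, 0, 0, 0, 0]
    - [-8.5, 3.5, 0, 0, 0, 0]

```text
clock: 6.55
position: [0.5153, 0.1489, 0.2123]
ee_rot: [0.0, 0.974, 0.226, -0.0]
contact_force: [1.0, -0.7, 0.9]
width: 0.0004
```

Request:
servo_tool:
  steps:
    - [-2.5, 2, 0, 0, 0, 0]
    - [-5.5, 3.5, 0, 0, 0, 0]
    - [-8, 5.5, 0, 0, 0, 0]

```text
clock: 6.85
position: [0.5105, 0.1405, 0.2123]
ee_rot: [-0.0, 0.974, 0.226, -0.0]
contact_force: [0.6, 1.3, 0.5]
width: 0.0003
```

Request:
servo_tool:
  steps:
    - [-2, 2, 0, 0, 0, 0]
    - [-4.5, 4.5, 0, 0, 0, 0]
    - [-6.5, 6.5, 0, 0, 0, 0]

```text
clock: 7.15
position: [0.5076, 0.1316, 0.2122]
ee_rot: [0.0, 0.974, 0.226, -0.0]
contact_force: [0.7, 0.4, -0.1]
width: 0.0002
```

Request:
servo_tool:
  steps:
    - [-1.5, 2.5, 0, 0, 0, 0]
    - [-3.5, 5.5, 0, 0, 0, 0]
    - [-5, 8, 0, 0, 0, 0]

```text
clock: 7.45
position: [0.5067, 0.1222, 0.2122]
ee_rot: [0.0, 0.974, 0.226, -0.0]
contact_force: [0.6, 1.2, 0.0]
width: 0.0003
```

At 180°; no bite yet. Continuing.

Request:
servo_tool:
  steps:
    - [-1, 3, 0, 0, 0, 0]
    - [-2, 6, 0, 0, 0, 0]
    - [-3, 9, 0, 0, 0, 0]

```text
clock: 7.75
position: [0.5081, 0.113, 0.2122]
ee_rot: [-0.0, 0.974, 0.226, -0.0]
contact_force: [0.7, 1.4, 0.1]
width: -0.0001
```

Request:
servo_tool:
  steps:
    - [-1, 3, 0, 0, 0, 0]
    - [-1, 6, 0, 0, 0, 0]
    - [-1.5, 9.5, 0, 0, 0, 0]

```text
clock: 8.05
position: [0.511, 0.1038, 0.2122]
ee_rot: [-0.0, 0.974, 0.226, -0.0]
contact_force: [-0.5, 0.5, 0.2]
width: -0.0004
```

Request:
servo_tool:
  steps:
    - [0, 3, 0, 0, 0, 0]
    - [0, 6, 0, 0, 0, 0]
    - [0.5, 9, 0, 0, 0, 0]

```text
clock: 8.35
position: [0.5154, 0.0959, 0.2122]
ee_rot: [0.0, 0.974, 0.226, -0.0]
contact_force: [-0.9, 1.2, -0.1]
width: -0.0001
```

Request:
servo_tool:
  steps:
    - [1, 3, 0, 0, 0, 0]
    - [1.5, 6.5, 0, 0, 0, 0]
    - [2.5, 9, 0, 0, 0, 0]

```text
clock: 8.65
position: [0.5195, 0.092, 0.2119]
ee_rot: [-0.004, 0.974, 0.226, -0.002]
contact_force: [-5.1, 8.9, 2.0]
width: -0.0002
```

Request:
servo_tool:
  steps:
    - [1.5, 3, 0, 0, 0, 0]
    - [3, 6, 0, 0, 0, 0]
    - [4.5, 8.5, 0, 0, 0, 0]

```text
clock: 8.95
position: [0.5264, 0.0861, 0.2116]
ee_rot: [-0.003, 0.974, 0.226, -0.003]
contact_force: [-7.0, 6.8, 0.9]
width: -0.0002
```

Request:
servo_tool:
  steps:
    - [2, 2.5, 0, 0, 0, 0]
    - [4, 5, 0, 0, 0, 0]
    - [6, 7.5, 0, 0, 0, 0]

```text
clock: 9.25
position: [0.534, 0.0817, 0.2112]
ee_rot: [-0.003, 0.974, 0.227, -0.004]
contact_force: [-8.2, 6.5, 0.3]
width: 0.0002
```

It bit between commanded 216° and 228°, where the force jumped from about 1 N to 10 N. Measured finger angle was 215.3° before and 222.7° after, with a steady loaded lag of about 5.5°. So the bite is at 219 ± 4° measured, and the target is about 579° measured (584° commanded). Printing the remaining rows.

```bash
python3 - <<'E'
from arc import *
for a in range(252,572,32): print(a,[r[:2] for r in rows(a,8,4)])
print(572,[r[:2] for r in rows(572,6,2)])
E
```

```text
252 [[2.5, 2.0], [5.0, 4.0], [7.5, 5.5], [10.0, 7.0], [13.0, 8.5], [16.0, 9.5], [19.0, 10.5], [22.0, 11.5]]
284 [[3.0, 0.5], [6.0, 1.0], [9.5, 1.0], [12.5, 1.0], [15.5, 0.5], [18.5, 0.0], [22.0, -0.5], [24.5, -1.5]]
316 [[3.0, -1.5], [6.0, -2.5], [8.5, -4.5], [11.5, -6.0], [14.0, -8.0], [16.0, -10.0], [18.5, -12.5], [20.5, -14.5]]
348 [[1.5, -2.5], [3.5, -5.5], [5.0, -8.0], [6.0, -11.0], [7.0, -14.0], [8.0, -17.0], [9.0, -20.0], [9.0, -23.0]]
380 [[0.5, -3.5], [0.5, -6.5], [0.5, -9.5], [0.0, -12.5], [-1.0, -15.5], [-1.5, -19.0], [-2.5, -21.5], [-4.0, -24.5]]
412 [[-1.5, -3.0], [-3.0, -5.5], [-5.0, -8.0], [-7.0, -10.5], [-9.0, -13.0], [-11.5, -15.0], [-14.0, -17.0], [-16.5, -18.5]]
444 [[-2.5, -1.5], [-5.5, -3.0], [-8.5, -4.0], [-11.5, -5.0], [-14.5, -6.0], [-17.5, -6.5], [-20.5, -7.0], [-24.0, -7.0]]
476 [[-3.0, 0.0], [-6.0, 0.5], [-9.0, 1.0], [-12.5, 1.5], [-15.0, 2.5], [-18.0, 4.0], [-21.0, 5.0], [-23.5, 7.0]]
508 [[-3.0, 1.5], [-5.5, 3.5], [-7.5, 5.5], [-10.0, 8.0], [-12.0, 10.0], [-13.5, 12.5], [-15.5, 15.5], [-17.0, 18.0]]
540 [[-1.0, 3.0], [-2.0, 6.0], [-3.0, 9.0], [-4.0, 12.0], [-4.0, 15.0], [-4.5, 18.5], [-4.5, 21.5], [-4.5, 24.5]]
572 [[0.5, 1.5], [0.5, 3.0], [1.0, 4.5], [1.5, 6.0], [1.5, 8.0], [2.0, 9.5]]
```

Request:
servo_tool:
  steps:
    - [2.5, 2, 0, 0, 0, 0]
    - [5, 4, 0, 0, 0, 0]
    - [7.5, 5.5, 0, 0, 0, 0]
    - [10, 7, 0, 0, 0, 0]
    - [13, 8.5, 0, 0, 0, 0]
    - [16, 9.5, 0, 0, 0, 0]
    - [19, 10.5, 0, 0, 0, 0]
    - [22, 11.5, 0, 0, 0, 0]

```text
clock: 10.05
position: [0.5565, 0.0792, 0.2102]
ee_rot: [-0.002, 0.974, 0.227, -0.007]
contact_force: [-11.9, 1.1, 0.9]
width: -0.0002
```

Request:
servo_tool:
  steps:
    - [3, 0.5, 0, 0, 0, 0]
    - [6, 1, 0, 0, 0, 0]
    - [9.5, 1, 0, 0, 0, 0]
    - [12.5, 1, 0, 0, 0, 0]
    - [15.5, 0.5, 0, 0, 0, 0]
    - [18.5, 0, 0, 0, 0, 0]
    - [22, -0.5, 0, 0, 0, 0]
    - [24.5, -1.5, 0, 0, 0, 0]

```text
clock: 10.85
position: [0.5784, 0.0882, 0.2108]
ee_rot: [0.001, 0.974, 0.227, -0.007]
contact_force: [-11.4, -6.2, 2.2]
width: 0.0002
```

```bash
python3 - <<'E'
from h import *; from arc import *
s=telemetry.get_state(); p=s["position"][:2]-C; print(np.degrees(np.arctan2(p[1],p[0]))%360,np.hypot(*p),s["position"],s["moment"])
im,d=cams.get_image("scene"); im2,_=cams.get_image("side")
save(np.hstack([cv2.resize(im[150:250,240:360],(400,333)),cv2.resize(im2[150:250,175:295],(400,333))]),"s4.png")
E
```

```text
308.91915816020025 0.04278218319002747 [0.57837676 0.08821404 0.21081831] [-0.89581265  1.8728304   0.18037272]
```

View pics/s4.png

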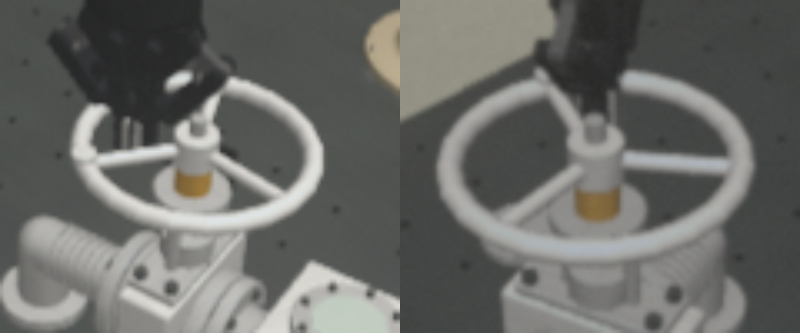

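The finger at (130,135) is still behind the boss spoke, with the boss at (85,155) in the scene crop, and all is clear. Continuing.

Request:
servo_tool:
  steps:
    - [3, -1.5, 0, 0, 0, 0]
    - [6, -2.5, 0, 0, 0, 0]
    - [8.5, -4.5, 0, 0, 0, 0]
    - [11.5, -6, 0, 0, 0, 0]
    - [14, -8, 0, 0, 0, 0]
    - [16, -10, 0, 0, 0, 0]
    - [18.5, -12.5, 0, 0, 0, 0]
    - [20.5, -14.5, 0, 0, 0, 0]

```text
clock: 11.75
position: [0.5943, 0.1086, 0.2117]
ee_rot: [0.004, 0.974, 0.226, -0.004]
contact_force: [-5.1, -9.5, 1.5]
width: 0.0003
```

Request:
servo_tool:
  steps:
    - [1.5, -2.5, 0, 0, 0, 0]
    - [3.5, -5.5, 0, 0, 0, 0]
    - [5, -8, 0, 0, 0, 0]
    - [6, -11, 0, 0, 0, 0]
    - [7, -14, 0, 0, 0, 0]
    - [8, -17, 0, 0, 0, 0]
    - [9, -20, 0, 0, 0, 0]
    - [9, -23, 0, 0, 0, 0]

```text
clock: 12.55
position: [0.5948, 0.1321, 0.2121]
ee_rot: [0.005, 0.974, 0.226, -0.001]
contact_force: [0.5, -11.3, -0.1]
width: 0.0001
```

Request:
servo_tool:
  steps:
    - [0.5, -3.5, 0, 0, 0, 0]
    - [0.5, -6.5, 0, 0, 0, 0]
    - [0.5, -9.5, 0, 0, 0, 0]
    - [0, -12.5, 0, 0, 0, 0]
    - [-1, -15.5, 0, 0, 0, 0]
    - [-1.5, -19, 0, 0, 0, 0]
    - [-2.5, -21.5, 0, 0, 0, 0]
    - [-4, -24.5, 0, 0, 0, 0]

```text
clock: 13.35
position: [0.5831, 0.1539, 0.2126]
ee_rot: [0.004, 0.974, 0.226, 0.002]
contact_force: [4.7, -7.3, -1.3]
width: -0.0006
```

Request:
servo_tool:
  steps:
    - [-1.5, -3, 0, 0, 0, 0]
    - [-3, -5.5, 0, 0, 0, 0]
    - [-5, -8, 0, 0, 0, 0]
    - [-7, -10.5, 0, 0, 0, 0]
    - [-9, -13, 0, 0, 0, 0]
    - [-11.5, -15, 0, 0, 0, 0]
    - [-14, -17, 0, 0, 0, 0]
    - [-16.5, -18.5, 0, 0, 0, 0]

```text
clock: 14.15
position: [0.5618, 0.1648, 0.213]
ee_rot: [0.003, 0.974, 0.226, 0.005]
contact_force: [8.6, -2.5, -2.4]
width: -0.0003
```

```bash
python3 - <<'E'
from h import *; from arc import *
s=telemetry.get_state(); p=s["position"][:2]-C; print(np.degrees(np.arctan2(p[1],p[0]))%360,np.hypot(*p),s["position"])
im,d=cams.get_image("scene"); im2,_=cams.get_image("side")
save(np.hstack([cv2.resize(im[150:250,240:360],(400,333)),cv2.resize(im2[150:250,175:295],(400,333))]),"s5.png")
E
```

```text
76.65486634991184 0.04450305595667302 [0.56177203 0.16480136 0.21296377]
```

View pics/s5.png

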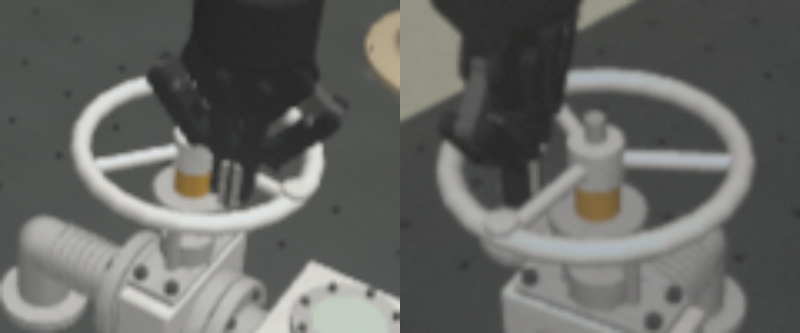

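The finger is at 76.7° measured (437° cumulative), still pushing the boss spoke, with the boss at (295,188) in the scene crop. 142° to go.

Request:
servo_tool:
  steps:
    - [-2.5, -1.5, 0, 0, 0, 0]
    - [-5.5, -3, 0, 0, 0, 0]
    - [-8.5, -4, 0, 0, 0, 0]
    - [-11.5, -5, 0, 0, 0, 0]
    - [-14.5, -6, 0, 0, 0, 0]
    - [-17.5, -6.5, 0, 0, 0, 0]
    - [-20.5, -7, 0, 0, 0, 0]
    - [-24, -7, 0, 0, 0, 0]

```text
clock: 15.05
position: [0.539, 0.1626, 0.2136]
ee_rot: [0.002, 0.974, 0.226, 0.007]
contact_force: [11.4, -0.1, -3.3]
width: -0.0002
```

Request:
servo_tool:
  steps:
    - [-3, 0, 0, 0, 0, 0]
    - [-6, 0.5, 0, 0, 0, 0]
    - [-9, 1, 0, 0, 0, 0]
    - [-12.5, 1.5, 0, 0, 0, 0]
    - [-15, 2.5, 0, 0, 0, 0]
    - [-18, 4, 0, 0, 0, 0]
    - [-21, 5, 0, 0, 0, 0]
    - [-23.5, 7, 0, 0, 0, 0]

```text
clock: 15.85
position: [0.5204, 0.149, 0.2144]
ee_rot: [-0.001, 0.974, 0.226, 0.008]
contact_force: [8.2, 8.0, 0.9]
width: -0.0003
```

Request:
servo_tool:
  steps:
    - [-3, 1.5, 0, 0, 0, 0]
    - [-5.5, 3.5, 0, 0, 0, 0]
    - [-7.5, 5.5, 0, 0, 0, 0]
    - [-10, 8, 0, 0, 0, 0]
    - [-12, 10, 0, 0, 0, 0]
    - [-13.5, 12.5, 0, 0, 0, 0]
    - [-15.5, 15.5, 0, 0, 0, 0]
    - [-17, 18, 0, 0, 0, 0]

```text
clock: 16.65
position: [0.5106, 0.1261, 0.2143]
ee_rot: [-0.003, 0.974, 0.226, 0.005]
contact_force: [3.3, 9.5, 3.9]
width: 0.0
```

Request:
servo_tool:
  steps:
    - [-1, 3, 0, 0, 0, 0]
    - [-2, 6, 0, 0, 0, 0]
    - [-3, 9, 0, 0, 0, 0]
    - [-4, 12, 0, 0, 0, 0]
    - [-4, 15, 0, 0, 0, 0]
    - [-4.5, 18.5, 0, 0, 0, 0]
    - [-4.5, 21.5, 0, 0, 0, 0]
    - [-4.5, 24.5, 0, 0, 0, 0]

```text
clock: 17.45
position: [0.5134, 0.1025, 0.2132]
ee_rot: [-0.004, 0.974, 0.226, 0.001]
contact_force: [-3.2, 9.8, 4.7]
width: 0.0003
```

```bash
python3 - <<'E'
from h import *; from arc import *
s=telemetry.get_state(); p=s["position"][:2]-C; print(s["clock"],np.degrees(np.arctan2(p[1],p[0]))%360,np.hypot(*p),s["position"])
E
```

```text
17.45 206.4639110467054 0.04254106652204388 [0.51341659 0.10254225 0.21321112]
```

Request:
servo_tool:
  steps:
    - [0.5, 1.5, 0, 0, 0, 0]
    - [0.5, 3, 0, 0, 0, 0]
    - [1, 4.5, 0, 0, 0, 0]
    - [1.5, 6, 0, 0, 0, 0]
    - [1.5, 8, 0, 0, 0, 0]
    - [2, 9.5, 0, 0, 0, 0]
    - [2, 9.5, 0, 0, 0, 0]

```text
clock: 18.15
position: [0.518, 0.0935, 0.2124]
ee_rot: [-0.003, 0.974, 0.226, -0.001]
contact_force: [-3.8, 7.5, 2.8]
width: -0.0001
```

```bash
python3 - <<'E'
from h import *; from arc import *
s=telemetry.get_state(); p=s["position"][:2]-C; print(s["clock"],np.degrees(np.arctan2(p[1],p[0]))%360,np.hypot(*p),s["position"],s["contact_force"],s["qd"].round(3))
im,d=cams.get_image("scene"); im2,_=cams.get_image("side")
save(np.hstack([cv2.resize(im[150:250,240:360],(400,333)),cv2.resize(im2[150:250,175:295],(400,333))]),"s6.png")
print(R(s["ee_rot"]).round(3))
E
```

```text
18.15 219.83702680137793 0.04367852510285839 [0.51796058 0.09351927 0.21236867] [-3.84113669  7.51776247  2.77469642] [ 0.    -0.001  0.003 -0.004 -0.001  0.003]
[[ 0.897  0.441 -0.004]
 [ 0.441 -0.897  0.005]
 [-0.001 -0.006 -1.   ]]
```

View pics/s6.png

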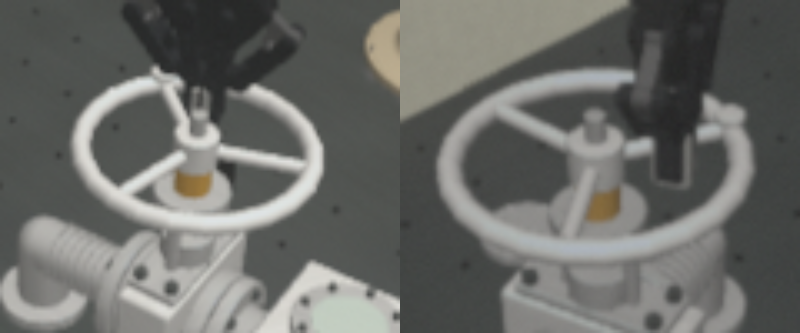

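Measured angle is 219.8° (579.8° cumulative), so one turn from the bite to within about 4°. Now I'll back off clockwise from the spoke and lift.

```bash
python3 - <<'E'
from arc import *
print([r[:2] for r in rows(584,6,-6)])
E
```

```text
[[-1.0, -5.0], [-2.0, -9.5], [-2.0, -14.0], [-1.5, -19.0], [-1.0, -23.5], [0.5, -28.0]]
```

Request:
servo_tool:
  steps:
    - [-1, -5, 0, 0, 0, 0]
    - [-2, -9.5, 0, 0, 0, 0]
    - [-2, -14, 0, 0, 0, 0]
    - [-1.5, -19, 0, 0, 0, 0]
    - [-1, -23.5, 0, 0, 0, 0]
    - [0.5, -28, 0, 0, 0, 0]
    - [0.5, -28, 0, 0, 0, 0]

```text
clock: 18.95
position: [0.5077, 0.1169, 0.2123]
ee_rot: [-0.0, 0.974, 0.227, 0.0]
contact_force: [0.1, 0.4, 1.0]
width: 0.0001
```

Request:
servo_tool:
  steps:
    - [0, 0, -10, 0, 0, 0]
    - [0, 0, -25, 0, 0, 0]
    - [0, 0, -50, 0, 0, 0]
    - [0, 0, -80, 0, 0, 0]
    - [0, 0, -110, 0, 0, 0]
    - [-15, 0, -140, 0, 0, 0]
    - [-15, 0, -160, 0, 0, 0]
    - [-15, 0, -160, 0, 0, 0]

```text
clock: 19.75
position: [0.4956, 0.1096, 0.3763]
ee_rot: [0.001, 0.974, 0.226, 0.004]
contact_force: [-0.3, -0.2, 0.2]
width: 0.0
```

```bash
python3 - <<'E'
from h import *; from arc import *
s=telemetry.get_state(); print(s["clock"],s["position"],s["contact_force"])
im,d=cams.get_image("wrist"); save(im,"w7.png")
o=[cv2.resize(rect("wrist",im,C,z=.23,st=s),(400,400))]
im,d=cams.get_image("side"); o.append(cv2.resize(rect("side",im,(.548,.1245),z=.232),(400,400)))
save(np.hstack(o),"r7.png")
im,d=cams.get_image("scene"); save(im,"s7.png")
E
```

```text
19.75 [0.49556993 0.10957117 0.37634739] [-0.2508572  -0.24809302  0.24880234]
```

View pics/r7.png

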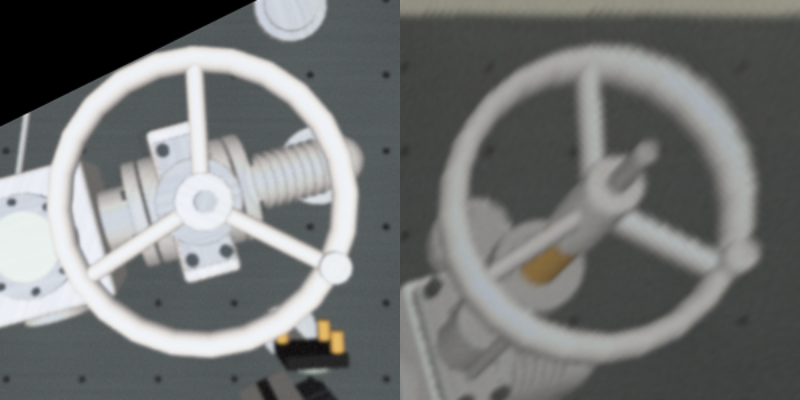

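View pics/s7.png

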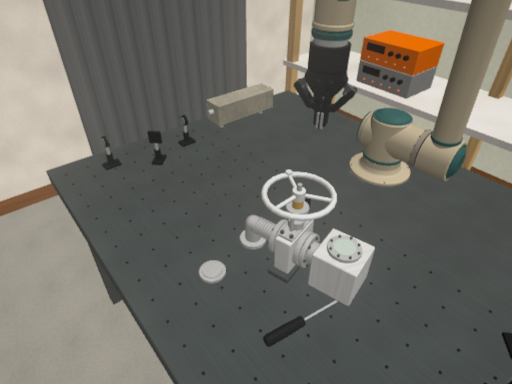

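Boss is now at (337,268) in the rectified wrist view, i.e. 243.6°. The wheel therefore turned 495° in all: 135° of free play plus 360°. Mirror mount, blank and screwdriver look untouched. As an independent check, I'll compare stem height with the first wrist view.

```bash
python3 - <<'E'
from h import *; from arc import *
def f(d,s,c):
    v,u=np.nonzero(d>0); p=world("wrist",np.c_[u,v],d[v,u],s); rr=np.hypot(*(p[:,:2]-c).T)
    ring=p[(rr>.077)&(rr<.083)&(p[:,2]>.22)&(p[:,2]<.236),2]
    st=p[(rr<.015)&(p[:,2]>.2),2]; st=st[st>np.percentile(st,97)-.008]
    st=st[st>.243]; return np.median(st)-np.median(ring),len(st)
z=np.load("w1.npz"); s0=dict(position=np.array([0.52362148,0.1092047,0.37159981]),ee_rot=[0.0,0.974,0.2265,0.0])
print(f(z['d'],s0,[.5516,.1201]))
for i in range(2):
    s=telemetry.get_state(); im,d=cams.get_image("wrist"); print(f(d,s,[.5516,.1205]))
E
```

```text
(np.float64(0.2339886178178705), 674)
(np.float64(0.022247841613979413), 201)
(np.float64(0.02218508104335376), 204)
```

```bash
python3 - <<'E'
from h import *
def f(d,s,c):
    v,u=np.nonzero(d>0); p=world("wrist",np.c_[u,v],d[v,u],s); rr=np.hypot(*(p[:,:2]-c).T)
    ring=p[(rr>.077)&(rr<.083)&(p[:,2]>.22)&(p[:,2]<.236),2]
    st=p[(rr<.012)&(p[:,2]>.228)&(p[:,2]<.265),2]; h=np.histogram(st,np.arange(.228,.266,.002))[0]
    return np.median(ring).round(4),h
z=np.load("w1.npz"); s0=dict(position=np.array([0.52362148,0.1092047,0.37159981]),ee_rot=[0.0,0.97402,0.22645,0.0])
print(f(z['d'],s0,[.5516,.1201]))
s=telemetry.get_state(); im,d=cams.get_image("wrist"); print(f(d,s,[.5516,.1205]))
s=telemetry.get_state();print(s["contact_force"],s["clock"],s["qd"].round(3))
E
```

```text
(np.float64(0.2318), array([  0,   0,   0,   0, 207, 275,   9,   3,   3,   6,  79,  95,   1,
         0,   0,   0,   0,   0,   0]))
(np.float64(0.2319), array([  0,   0,   0,   0, 237, 294,   2,   2,   2,   1,   3,   5,  99,
        94,   0,   0,   0,   0,   0]))
[0.42478019 0.57319022 0.03188709] 20.05 [ 0.001  0.001 -0.005  0.002  0.002  0.001]
```

Stem top rose by about 4 mm (0.250 to 0.254, rim level unchanged), which is one full turn. The robot is clear of everything, so I'm handing in.

```bash
python3 -c "
from h import *
print(sign_off())"
```

```text
the job is handed in; nothing more can be done
None
```

I opened the gate valve by one full turn from where it bites and handed the job in, at about 20 s of the 64 s allowed. I pushed a spoke anticlockwise with the closed fingers, then backed off and lifted clear.

- **Turn:** The wheel bit at a finger angle of 219 ± 4°, where the push force jumped from about 1 N to 10 N. I stopped at 579.8°, so the opening is 360° to within about 4–5°. The boss went from 108° to 244°, which is 495° in all, so the free play was about 135° (2.4 rad).
- **Stem:** The wrist depth image shows the stem top about 4 mm higher against an unchanged rim, as one turn should give.
- **Release and surroundings:** The contact force is down at noise level, under 1 N. The mirror mount, blank flange and screwdriver look untouched in the pictures.
- **Disagreements:**
  - The cameras put the wheel centre up to about 4 mm apart. This hardly affects the turn, because it started and ended at the same finger position.
  - My first try at the stem-height comparison gave a meaningless value for the start picture. I fixed it by limiting the height range.

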